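# Empty the drilling jig and sort the handed brackets

### The job

Press the green tab of the jig's spring ejector fully home so that the held yellow bracket is pushed out, and let the slide spring back. Sort that bracket and all those lying on the bench by handedness: left-hand ones into the blue tray, right-hand ones into the red tray, each lying flat on the tray's floor with its lug up, not piled on another. Leave the tape measure where it stands.

Things in the scene. Friction and masses are not known exactly. Their poses are not given: they have to be found in the camera images.
- left1_lug (a point): yellow left-hand bracket, 330 g: flat L plate 6 mm thick, long leg 90 (x) x 26 mm, foot 26 mm wide at its -x end, reaching to y = 51 mm; on the long leg's middle an upright lug 56 (x) x 10 (y) mm, 6 to 42 mm above the underside. Point: lug centre, 24 mm up; z up. From above, looking along the leg away from the foot, the foot is on the left. May be absent.
- left2_lug (a point): yellow left-hand bracket, 330 g: flat L plate 6 mm thick, long leg 90 (x) x 26 mm, foot 26 mm wide at its -x end, reaching to y = 51 mm; on the long leg's middle an upright lug 56 (x) x 10 (y) mm, 6 to 42 mm above the underside. Point: lug centre, 24 mm up; z up. From above, looking along the leg away from the foot, the foot is on the left. May be absent.
- held_left_lug (a point): yellow left-hand bracket, 330 g: flat L plate 6 mm thick, long leg 90 (x) x 26 mm, foot 26 mm wide at its -x end, reaching to y = 51 mm; on the long leg's middle an upright lug 56 (x) x 10 (y) mm, 6 to 42 mm above the underside. Point: lug centre, 24 mm up; z up. From above, looking along the leg away from the foot, the foot is on the left. In the jig at the start, +x as the jig's, or absent.
- right1_lug (a point): yellow right-hand bracket, 330 g: flat L plate 6 mm thick, long leg 90 (x) x 26 mm, foot 26 mm wide at its -x end, reaching to y = -51 mm; on the long leg's middle an upright lug 56 (x) x 10 (y) mm, 6 to 42 mm above the underside. Point: lug centre, 24 mm up; z up. From above, looking along the leg away from the foot, the foot is on the right. May be absent.
- right2_lug (a point): yellow right-hand bracket, 330 g: flat L plate 6 mm thick, long leg 90 (x) x 26 mm, foot 26 mm wide at its -x end, reaching to y = -51 mm; on the long leg's middle an upright lug 56 (x) x 10 (y) mm, 6 to 42 mm above the underside. Point: lug centre, 24 mm up; z up. From above, looking along the leg away from the foot, the foot is on the right. May be absent.
- held_right_lug (a point): yellow right-hand bracket, 330 g: flat L plate 6 mm thick, long leg 90 (x) x 26 mm, foot 26 mm wide at its -x end, reaching to y = -51 mm; on the long leg's middle an upright lug 56 (x) x 10 (y) mm, 6 to 42 mm above the underside. Point: lug centre, 24 mm up; z up. From above, looking along the leg away from the foot, the foot is on the right. In the jig at the start, +x as the jig's, or absent.
- blue_bin: blue steel tray for left-hand brackets, fixed, empty at the start; origin at the centre of its underside; 270 (x) x 170 (y) x 40 mm high, walls and floor 4 mm thick. It stands on the robot's left or right.
- red_bin: red steel tray for right-hand brackets, fixed, empty at the start; origin at the centre of its underside; 270 (x) x 170 (y) x 40 mm high, walls and floor 4 mm thick. It stands on the robot's left or right.
- jig: grey drilling jig with spring ejector, fixed; origin at its underside below the nest's middle; +x (roughly the robot's +y) the way a bracket is pushed out. Deck 10 mm high, x -130..115 mm, 100 mm wide. Two dark cheeks, 50 mm high, at x -45..14, outer faces y -49 and 49; their lips lap over the plate's edges at x -45..0, so a bracket in the nest can be neither lifted nor gripped.
- jig_nest (a point): middle of the nest on the deck, 10 mm above the bench, axes as the jig's. The held plate is centred here: its lug at x 0, y -19 mm (left-hand) or 19 mm (right-hand). The full stroke pushes it about 59 mm along +x, clear of lips and cheeks, where it stays on the deck and can be gripped by the lug and lifted straight up. Exactly one bracket is held at the start.
- ejector (a joint): travel of the ejector slide along the jig's +x: 0 at rest, 0.06 m fully home against its stop; a spring (about 4 N at rest, 11 N fully home) returns it when released.
- ejector_tab (a point): green upright tab that is pressed to work the ejector (moves with the slide): 44 mm wide (jig y), 8 mm thick (jig x), 12 to 74 mm above the bench. Point: on its mid-plane, 59 mm above the bench, at rest 112 mm behind the jig's origin. Press its rear (-x) face towards the jig's +x; the space behind it is free from 20 mm above the bench up. Axes as the jig's.
- tape_center (a point): yellow and black tape measure standing on the bench between the jig's outlet and a tray, 66 x 34 x 60 mm high; the point is its middle; a bystander, to be left where it is.

How it is judged:
On the way:
1. the ejector slide is pressed fully home (over 54 mm) and the held bracket is pushed out of the nest (lug over 50 mm along the jig's +x) (value of joint ejector above 0.054 m and x of each of held_left_lug, held_right_lug in the frame of jig above 0.05 m), for 0.1 s.
At the end, for the whole second after the job is handed in: every left-hand bracket present is in the blue tray and every right-hand one in the red tray: lug centre within the tray's walls and 18 to 37 mm above its underside (28 mm when flat on the floor), leaning less than 0.12 rad, lug up; the ejector slide is back within 8 mm of rest (value of joint ejector below 0.008 m and x of left1_lug in the frame of blue_bin between -0.13 and 0.13 m and y of left1_lug in the frame of blue_bin between -0.08 and 0.08 m and z of left1_lug in the frame of blue_bin between 0.018 and 0.037 m and angle between each of left1_lug, left2_lug, held_left_lug, right1_lug, right2_lug, held_right_lug's own z axis and vertical below 0.12 rad and x of left2_lug in the frame of blue_bin between -0.13 and 0.13 m and y of left2_lug in the frame of blue_bin between -0.08 and 0.08 m and z of left2_lug in the frame of blue_bin between 0.018 and 0.037 m and x of held_left_lug in the frame of blue_bin between -0.13 and 0.13 m and y of held_left_lug in the frame of blue_bin between -0.08 and 0.08 m and z of held_left_lug in the frame of blue_bin between 0.018 and 0.037 m and x of right1_lug in the frame of red_bin between -0.13 and 0.13 m and y of right1_lug in the frame of red_bin between -0.08 and 0.08 m and z of right1_lug in the frame of red_bin between 0.018 and 0.037 m and x of right2_lug in the frame of red_bin between -0.13 and 0.13 m and y of right2_lug in the frame of red_bin between -0.08 and 0.08 m and z of right2_lug in the frame of red_bin between 0.018 and 0.037 m and x of held_right_lug in the frame of red_bin between -0.13 and 0.13 m and y of held_right_lug in the frame of red_bin between -0.08 and 0.08 m and z of held_right_lug in the frame of red_bin between 0.018 and 0.037 m); the robot touches nothing.
It fails at once if the tape measure is pushed away (over 50 mm) (distance of tape_center from where it was at the start of the episode above 0.05 m).
Of held_left, held_right only 1 to 1 are there at a start; the rules pass over those that are not, and their reading is None.
Of left1, left2, right1, right2 only 3 to 4 are there at a start; the rules pass over those that are not, and their reading is None.
At some moment in a run one of left1, left2, right1, right2 may be knocked a few centimetres aside while the robot is not near it.
It also fails if it takes over 210 s, if anything falls off the work surface, if the arm or the gripper's body presses on something with over 40 N, if the wrist force passes 120 N, or if a joint passes its speed limit or range.

### The arm

A 7-joint arm with a two-finger parallel gripper is mounted at the origin on the work surface. World frame = base frame: x ahead of the robot, y to its left, z up, the work surface at z = 0. Lengths are in m, angles in rad, forces in N, time in s.
With the tool pointing down it reaches from about 0.35 to 0.9 m from the base axis. Payload 8.1 kg.
Tool frame: the origin (TCP) lies between the finger pads; the fingertips stand 11 mm ahead of it and the grasp point (between the pads) lies 8 mm behind it; z points along the fingers, y is the line along which they close (so a half turn about z gives the same grasp; the last joint's range is limited). The gripper opens to 92 mm and grips with 3 to 60 N. Pads are 19 mm wide; open, the fingers measure 130 mm over their backs; the gripper's body (75 mm by 190 mm) begins 47 mm behind the grasp point.
Start: joints at [1.194, 0.434, 0.025, 1.573, -0.012, 1.134, -0.075], TCP at [0.169, -0.602, 0.238] pointing down, gripper open.
Joint ranges: [-2.62, 2.62], [-0.44, 2.09], [-1.27, 1.32], [0.08, 2.57], [-1.32, 4.46], [0.12, 2], [-2.74, 2.74]. Speed limits (rad/s): [2.22, 2.22, 3.01, 3.01, 3.14, 3.14, 3.14].

### API

Orientations are given as a rotation vector (axis times angle).
In Python, from cell import observe, get_image, camera_params, sign_off gives the robot as it stands.
- The arm moves only by the shell command python3 -m pendant 'ROWS' [FORCE]. ROWS is JSON, one flat list of numbers, 7 for each row, row after row: the shift along the tool's x, y, z in m, then the turn, a rotation vector about the tool's x, y, z in rad, then the finger opening in m, from 0 to 0.0918. In form: [dx, dy, dz, rx, ry, rz, jaw, dx, dy, dz, rx, ry, rz, jaw, ...]. A call has 1 to 10 rows; each row shifts and turns the commanded pose from where the row before left it, along the tool's axes as they then stand; what a row does not reach is not made up. A row lasts 1/8 s, in which the tool goes at most 62.5 mm and 10.7 degrees, less where a joint would pass 70% of its speed; a pose out of reach is approached as far as the arm can. A call is refused whole if a number of a shift passes 0.0625 or a number of a turn 0.188, either way. A call with a gripper value outside its range is refused whole. The fingers move at their own pace and stop on an object; FORCE is the grip in N (left out, the last holds). Time passes only in rows, so rows that do not move let the fingers close. It gives the time, the measured TCP pose, the force, the opening and the grip force at its end, in the units of the state.
- observe(): the state, without advancing time (a new reading comes with each control period).
- get_image(name): name is "scene" or "side" or "wrist"; returns the picture (480x640x3 uint8, red, green, blue); there is no depth.
- camera_params(name): a dict with "intrinsics" (3x3 intrinsics, pixels), "eye" and "rotation" of the camera in the world; the wrist camera has in their place "T_tool_cam" (4x4, takes a point from camera to tool coordinates, whose origin is the TCP and whose axes are the flange's). Camera axes: x right, y down, z forward; pixel columns grow to the right and rows downward; lengths in m; the calibration is good to about 2 mm. A picture is of the moment at which its call begins: read the wrist's pose just before it. camera_params takes no time and is no camera call.
- sign_off(): hands the job in; it is judged then, once.
The state is a dict: "clock": time; "joints": joint angles; "dq": joint speeds; "joint_efforts": joint torques, N m; "position": TCP position; "ee_rot": TCP orientation; "force": force on the tool from outside, world axes, zero at the start; "ft_torque": the same for the moment, N m; "width": opening from 0.0 (shut) to 1.0 (fully open); "gripper_force": force on a finger pad.
Only numpy, scipy, OpenCV 4.12 (cv2) and the standard library are available. Lean on these libraries where they do the work, as an engineer would, in place of code of your own. Each camera call takes 0.05 s, during which the arm holds its last target. There are 200 camera calls.

## Working session

There is one attempt and no reset: what is moved stays moved. The work goes in short steps, Python scripts to look and compute and a shell command to move; the robot and the scene stay as the last step left them, time stands still between calls to the robot, and variables do not carry over. Pictures are saved under pics/ and viewed, at most 14 in all, crops included, and the job is handed in when it is done.

```bash
mkdir -p pics; ls; python3 - <<'E'
from cell import *
import cv2,numpy as np
s=observe();print(s)
for n in("scene","side"):
    cv2.imwrite(f"pics/{n}0.png",get_image(n)[:,:,::-1]);print(n,camera_params(n))
print(camera_params("wrist"))
E
```

```text
pics
{'clock': 0.0, 'joints': array([ 1.19438725,  0.43523575,  0.02497324,  1.57411798, -0.01160827,
        1.13398343, -0.07509983]), 'dq': array([ 2.49178706e-04, -5.02489416e-04,  6.67835605e-04,  1.65602318e-05,
       -7.13525336e-04,  8.13723790e-06, -1.49487978e-03]), 'joint_efforts': array([-1.53773173e-03, -6.67863607e+01,  9.84358191e-01, -3.14468944e+01,
       -6.05731783e-02,  4.29044443e-02,  2.25053691e-04]), 'position': array([ 0.16881253, -0.60124856,  0.23692895]), 'ee_rot': array([-3.11066801e+00, -4.28428655e-01,  5.55920110e-04]), 'force': array([ 0.26554528, -0.08691858, -0.25256268]), 'ft_torque': array([-0.03496409,  0.01291302, -0.02392096]), 'gripper_force': 0.0, 'width': 1.0005237280023969}
scene {'intrinsics': array([[579.14067838,   0.        , 318.85017887],
       [  0.        , 579.14067838, 234.73341067],
       [  0.        ,   0.        ,   1.        ]]), 'eye': array([1.15632932, 0.40291214, 1.09917569]), 'rotation': array([-1.31378349, -2.43621977,  0.74951161])}
side {'intrinsics': array([[457.33298065,   0.        , 316.56557297],
       [  0.        , 457.33298065, 235.54449813],
       [  0.        ,   0.        ,   1.        ]]), 'eye': array([0.11481996, 0.45405097, 0.5476994 ]), 'rotation': array([-0.93669686,  2.32083618, -1.18835386])}
{'intrinsics': array([[349.18830262,   0.        , 319.26456734],
       [  0.        , 349.18830262, 243.01594999],
       [  0.        ,   0.        ,   1.        ]]), 'T_tool_cam': array([[-1.08346876e-03, -9.55769156e-01, -2.94115874e-01,
         7.96648490e-02],
       [ 9.99999317e-01, -9.06718740e-04, -7.37308792e-04,
         2.75593744e-04],
       [ 4.38016628e-04, -2.94116472e-01,  9.55769485e-01,
        -1.47495920e-01],
       [ 0.00000000e+00,  0.00000000e+00,  0.00000000e+00,
         1.00000000e+00]])}
```

View pics/scene0.png

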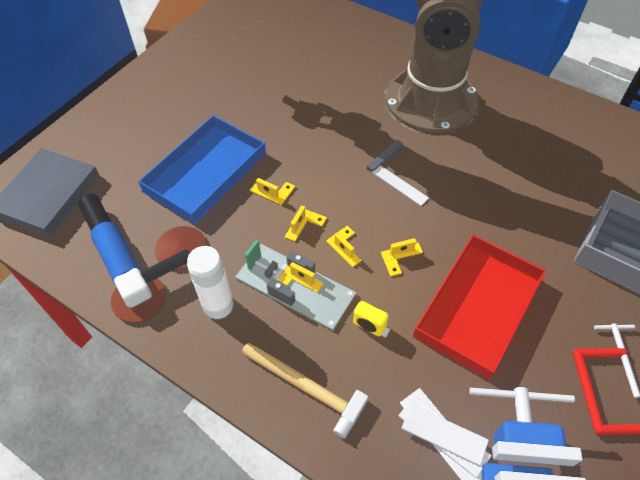

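View pics/side0.png

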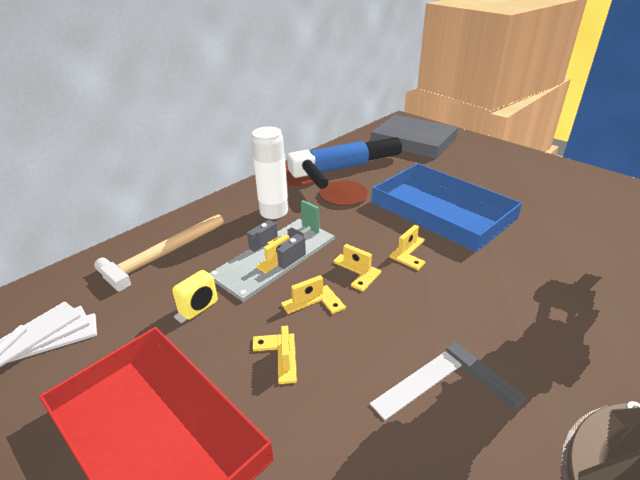

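The scene view shows four bench brackets, at about (272,190), (305,222), (345,245) and (402,254). One bracket is held in the jig at (303,277). The green tab is at (253,254), the tape at (370,320), the blue tray on the robot's right and the red tray on its left. The white bottle at (210,285) stands next to the jig's tab end.

```bash
cat > h.py <<'E'
from cell import *
import cv2,numpy as np
from scipy.spatial.transform import Rotation as Ro
def cam(n,s=None):
    p=camera_params(n)
    if n=="wrist":
        T=np.eye(4);T[:3,:3]=Ro.from_rotvec(s["ee_rot"]).as_matrix();T[:3,3]=s["position"]
        T=T@p["T_tool_cam"];return p["intrinsics"],T[:3,3],T[:3,:3]
    return p["intrinsics"],np.array(p["eye"]),Ro.from_rotvec(p["rotation"]).as_matrix()
def cast(c,uv,z):
    K,e,R=c;uv=np.atleast_2d(np.float64(uv))
    d=np.c_[uv,np.ones(len(uv))]@np.linalg.inv(K).T@R.T
    return e+d*((z-e[2])/d[:,2])[:,None]
def proj(c,P):
    K,e,R=c;q=(np.atleast_2d(P)-e)@R@K.T;return q[:,:2]/q[:,2:]
def mask(im,kind):
    h=cv2.cvtColor(im,cv2.COLOR_RGB2HSV)
    lo,hi={"y":((20,150,80),(34,255,255)),"g":((50,70,30),(85,255,255)),"r":((0,180,80),(6,255,255)),"b":((105,150,50),(125,255,255))}[kind]
    return cv2.inRange(h,lo,hi)
def blobs(m,amin=80):
    c,_=cv2.findContours(m,cv2.RETR_EXTERNAL,cv2.CHAIN_APPROX_NONE)
    return [k for k in c if cv2.contourArea(k)>amin]
def yaw(s): # direction of tool x in the world, and closing direction tool y = yaw-90deg
    R=Ro.from_rotvec(s["ee_rot"]).as_matrix();return np.arctan2(R[1,0],R[0,0])
def go(xyz,lugdir=None,s=None):
    """print shift in tool axes to reach xyz; turn rz so that tool x lies along lugdir (mod pi)"""
    s=s or observe();R=Ro.from_rotvec(s["ee_rot"]).as_matrix()
    p=np.array(xyz)-s["position"]
    print("shift tool axes now",(R.T@p).round(4),"pos",s["position"].round(4),"yaw",round(yaw(s),3),"tilt",(R[:,2]).round(3),"q7",s["joints"][6].round(2))
    if lugdir is not None:
        d=(lugdir-yaw(s)+np.pi/2)%np.pi-np.pi/2
        print("turn rz",round(-d,3),"alt",round(-d+np.pi if d>0 else -d-np.pi,3))
        R2=R@Ro.from_rotvec([0,0,-d]).as_matrix();print("shift after turn",(R2.T@p).round(4))
E
python3 - <<'E'
from h import *
im=cv2.imread("pics/scene0.png")[:,:,::-1].copy();c=cam("scene")
for k in "ygrb":
    for b in blobs(mask(im,k)):
        r=cv2.minAreaRect(b);z={"y":.015,"g":.045,"r":.02,"b":.02}[k]
        print(k,np.round(r[0]),np.round(r[1]),cast(c,r[0],z)[0,:2].round(3))
print("deck corners", cast(c,[(236,277),(256,243),(355,292),(340,328)],.01).round(3))
E
```

```text
y [370. 318.] [36. 25.] [0.663 0.197]
y [301. 279.] [42. 22.] [0.665 0.027]
y [401. 255.] [29. 42.] [0.494 0.175]
y [348. 245.] [39. 26.] [0.535 0.065]
y [305. 227.] [30. 37.] [ 0.548 -0.044]
y [272. 188.] [39. 23.] [ 0.497 -0.173]
g [253. 255.] [14. 27.] [ 0.686 -0.085]
r [606. 391.] [94. 53.] [0.551 0.65 ]
r [478. 304.] [ 90. 122.] [0.515 0.369]
b [518. 471.] [16. 69.] [0.778 0.566]
b [530. 433.] [71. 22.] [0.704 0.559]
b [112. 248.] [56. 26.] [ 0.833 -0.367]
b [203. 166.] [ 69. 120.] [ 0.537 -0.353]
b [526.  22.] [97. 84.] [-0.426  0.093]
b [387.   2.] [66. 23.] [-0.29  -0.306]
b [65. 76.] [152. 130.] [ 0.493 -0.883]
deck corners [[ 0.736 -0.096  0.01 ]
 [ 0.641 -0.113  0.01 ]
 [ 0.626  0.138  0.01 ]
 [ 0.714  0.156  0.01 ]]
```

```bash
python3 -m pendant '[0,0,-0.03,0,0,0.137,0.0918, 0,0,-0.03,0,0,0.137,0.0918, 0.028,-0.0375,-0.005,0,0,0,0.0918, 0.028,-0.0375,-0.005,0,0,0,0.0918, 0.028,-0.0375,-0.005,0,0,0,0.0918, 0.028,-0.0375,-0.005,0,0,0,0.0918, 0.028,-0.0375,-0.005,0,0,0,0.0918, 0.028,-0.0375,-0.005,0,0,0,0.0918, 0.028,-0.0375,-0.005,0,0,0,0.0918, 0.028,-0.0375,-0.005,0,0,0,0.0918]' 30
python3 -m pendant '[0.028,-0.0375,0,0,0,0,0.0918, 0.028,-0.0375,0,0,0,0,0.0918, 0.028,-0.0375,0,0,0,0,0.0918, 0.028,-0.0375,0,0,0,0,0.0918, 0.028,-0.0375,0,0,0,0,0.0918, 0.028,-0.0375,0,0,0,0,0.0918, 0.028,-0.0375,0,0,0,0,0.0918, 0.028,-0.0375,0,0,0,0,0.0918, 0,0,0,0,0,0,0.0918, 0,0,0,0,0,0,0.0918]'
python3 - <<'E'
from h import *
s=observe();print(s["position"],s["ee_rot"],yaw(s))
im=get_image("wrist");np.savez("w1.npz",im=im,p=s["position"],r=s["ee_rot"]);cv2.imwrite("pics/w1.png",im[:,:,::-1])
E
```

```text
clock: 1.35
position: [0.3936, -0.3004, 0.3377]
ee_rot: [-3.141, 0.001, 0.001]
force: [1.0, -0.5, 0.6]
width: 1.0
gripper_force: 0.0
clock: 2.6
position: [0.6168, -0.0025, 0.3371]
ee_rot: [3.141, -0.001, -0.002]
force: [-0.2, -0.9, -0.3]
width: 0.998
gripper_force: 0.0
[ 0.61680565 -0.00246633  0.33714617] [ 3.14089359e+00 -7.14287358e-04 -1.90946973e-03] -0.0004552553506428125
```

View pics/w1.png

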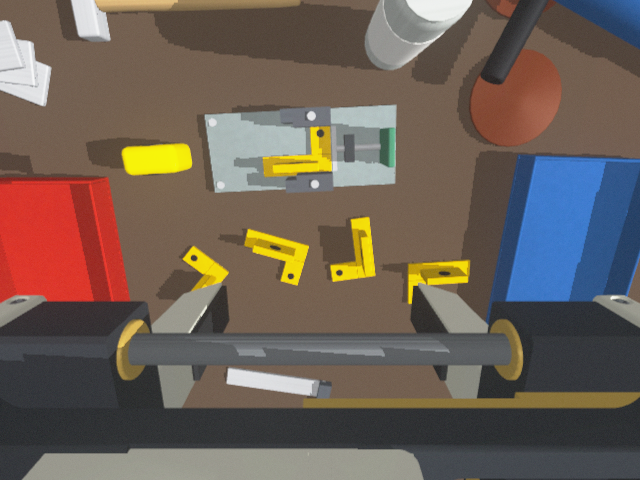

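The wrist view runs +x up and +y to the left. The brackets are:
- **A (205,270):** right-hand, partly hidden by the gripper.
- **B (275,252):** left-hand.
- **C (357,250):** left-hand.
- **D (440,275):** right-hand.
- **Held (300,150):** right-hand.

The green tab is at (389,147).

```bash
python3 - <<'E'
from h import *
d=np.load("w1.npz");im=d["im"];s=dict(position=d["p"],ee_rot=d["r"]);c=cam("wrist",s)
cv2.imwrite("pics/w1c.png",cv2.resize(im[95:305,235:475],None,fx=3.3,fy=2.8,interpolation=cv2.INTER_CUBIC)[:,:,::-1])
q=cast(c,[(206,115),(396,105),(396,183),(214,193)],.01);print(q.round(3))
u=((q[0]+q[3])-(q[1]+q[2]));print("jig yaw",np.arctan2(u[1],u[0]),np.linalg.norm(u)/2)
for k,z in(("g",.074),("r",.04),("b",.04)):
    for b in blobs(mask(im,k)):r=cv2.minAreaRect(b);print(k,r,cast(c,cv2.boxPoints(r),z)[:,:2].round(3).tolist())
print("bottle base",cast(c,[(365,50),(390,68),(408,55)],0).round(3),"bluewall",cast(c,[(520,156),(490,325)],.04).round(3),"redwall",cast(c,[(108,178),(130,300)],.04).round(3))
E
```

```text
[[ 0.721  0.142  0.01 ]
 [ 0.733 -0.1    0.01 ]
 [ 0.635 -0.106  0.01 ]
 [ 0.622  0.141  0.01 ]]
jig yaw 1.6212552322092784 0.24483012722880929
g ((387.0, 147.0), (38.0, 14.0), 90.0) [[0.704, -0.071], [0.704, -0.086], [0.663, -0.089], [0.663, -0.073]]
r ((64.02665710449219, 238.91384887695312), (123.1837387084961, 129.01950073242188), 89.5523910522461) [[0.646, 0.401], [0.647, 0.238], [0.476, 0.264], [0.475, 0.446]]
b ((570.9999389648438, 228.49996948242188), (144.99996948242188, 135.99996948242188), 90.0) [[0.672, -0.23], [0.671, -0.398], [0.473, -0.452], [0.474, -0.261]]
b ((600.9999389648438, 23.499996185302734), (46.99999237060547, 75.99998474121094), 90.0) [[0.838, -0.27], [0.838, -0.354], [0.792, -0.366], [0.792, -0.28]]
bottle base [[ 0.797 -0.06   0.   ]
 [ 0.777 -0.092  0.   ]
 [ 0.792 -0.113  0.   ]] bluewall [[ 0.672 -0.251  0.04 ]
 [ 0.436 -0.248  0.04 ]] redwall [[0.645 0.263 0.04 ]
 [0.476 0.263 0.04 ]]
```

View pics/w1c.png

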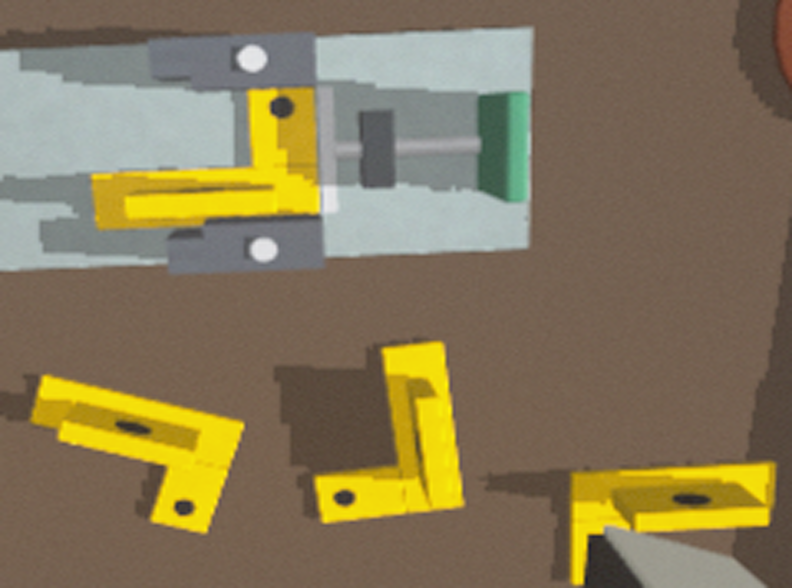

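The crop resolves the plates' outer edges. They run B (45,375)-(243,425), C (443,342)-(464,505) and D (571,474)-(775,462). I get each lug centre from its outer edge and check that the edge is 90 mm long.

```bash
cat >> h.py <<'E'
def lug(c,end,corner,right,z=.006):
    a,b=cast(c,[end,corner],z)[:,:2];u=a-b;L=np.hypot(*u);u/=L   # u: leg direction away from foot
    n=np.array([-u[1],u[0]])*(-1 if right else 1)                 # towards foot
    p=(a+b)/2+.013*n
    return p.round(4),round(float(np.arctan2(u[1],u[0])),3),"L",round(L,4)
E
python3 - <<'E'
from h import *
d=np.load("w1.npz");s=dict(position=d["p"],ee_rot=d["r"]);c=cam("wrist",s)
f=lambda X,Y:(235+X/3.3,95+Y/2.8)
print("B",lug(c,f(45,375),f(243,425),0));print("C",lug(c,f(443,342),f(464,505),0));print("D",lug(c,f(775,462),f(571,474),1))
o=np.array([.6774,.0267]);u=np.array([-.0504,.9987]);print("tab rear",o-u*.116)
go([o[0]+.0504*.16,o[1]-u[1]*.16,.056],np.pi/2+.0504)
E
```

```text
B (array([0.5441, 0.059 ]), 1.265, 'L', np.float64(0.0888))
C (array([ 0.5407, -0.0664]), 0.146, 'L', np.float64(0.0889))
D (array([ 0.5063, -0.1781]), -1.498, 'L', np.float64(0.0898))
tab rear [ 0.6832464 -0.0891492]
shift tool axes now [0.0692 0.1296 0.2815] pos [ 0.6167 -0.0031  0.3374] yaw -0.002 tilt [-0.001 -0.001 -1.   ] q7 -1.75
turn rz 1.519 alt -1.623
shift after turn [ 0.1331 -0.0624  0.2815]
```

```bash
python3 -m pendant '[0,0,0,0,0,-0.05,0, 0.021,0.0443,0,0,0,0,0, 0.021,0.0443,0,0,0,0,0, 0.021,0.0443,0,0,0,0,0, 0,0,0.047,0,0,0,0, 0,0,0.047,0,0,0,0, 0,0,0.047,0,0,0,0, 0,0,0.047,0,0,0,0, 0,0,0.047,0,0,0,0, 0,0,0.046,0,0,0,0]'
python3 -m pendant '[0,-0.008,0,0,0,0,0, 0,-0.008,0,0,0,0,0,0,-0.008,0,0,0,0,0,0,0,0,0,0,0,0]'; python3 -c "
from h import *
go([.6835,-.091,.056],np.pi/2+.0504)"
```

```text
clock: 3.9
position: [0.6858, -0.1336, 0.0558]
ee_rot: [3.14, 0.074, 0.0]
force: [0.4, -0.7, -0.0]
width: 0.008
gripper_force: 0.0
clock: 4.4
position: [0.6867, -0.1067, 0.0589]
ee_rot: [3.14, 0.08, 0.005]
force: [0.6, -0.1, 0.5]
width: -0.001
gripper_force: 0.0
shift tool axes now [-0.0024 -0.0158  0.0029] pos [ 0.6867 -0.1067  0.0589] yaw 0.051 tilt [ 0.003 -0.    -1.   ] q7 -1.61
turn rz -1.57 alt 1.571
shift after turn [ 0.0158 -0.0024  0.0029]
```

```bash
python3 -m pendant '[0,-0.006,0,0,0,0,0, 0,-0.006,0,0,0,0,0,0,-0.006,0,0,0,0,0,0,-0.006,0,0,0,0,0,0,-0.006,0,0,0,0,0,0,-0.006,0,0,0,0,0,0,0,0,0,0,0,0]'
python3 -m pendant '[0,-0.006,0,0,0,0,0, 0,-0.006,0,0,0,0,0,0,-0.006,0,0,0,0,0,0,0,0,0,0,0,0]'
```

```text
clock: 5.28
position: [0.6845, -0.0743, 0.058]
ee_rot: [3.137, 0.075, 0.003]
force: [-0.3, -6.8, 5.8]
width: 0.007
gripper_force: 3.8
clock: 5.78
position: [0.6837, -0.0571, 0.058]
ee_rot: [3.137, 0.074, 0.003]
force: [0.9, -9.3, 6.2]
width: 0.004
gripper_force: 4.8
```

```bash
python3 -m pendant '[0,-0.006,0,0,0,0,0, 0,-0.005,0,0,0,0,0,0,0,0,0,0,0,0]'
python3 -m pendant '[0,-0.004,0,0,0,0,0, 0,-0.003,0,0,0,0,0,0,0,0,0,0,0,0]'
```

```text
clock: 6.15
position: [0.6832, -0.0468, 0.058]
ee_rot: [3.136, 0.073, 0.003]
force: [0.5, -10.2, 5.6]
width: 0.005
gripper_force: 5.4
clock: 6.52
position: [0.6831, -0.0458, 0.0582]
ee_rot: [3.13, 0.066, 0.004]
force: [1.1, -21.7, 8.5]
width: 0.006
gripper_force: 11.5
```

At the stop: the force jumped to 22 N with no further travel. I'll hold briefly, look, then back off.

```bash
python3 -m pendant '[0,0,0,0,0,0,0,0,0,0,0,0,0,0]'
python3 - <<'E'
from h import *
im=get_image("scene");cv2.imwrite("pics/s1.png",cv2.resize(im[170:350,220:440],None,fx=3.4,fy=3.3,interpolation=cv2.INTER_CUBIC)[:,:,::-1])
E
python3 -m pendant '[0,0.01,0,0,0,0,0,0,0.012,0,0,0,0,0,0,0.012,0,0,0,0,0,0,0.012,0,0,0,0,0,0,0.012,0,0,0,0,0,0,0.012,0,0,0,0,0,0,0.02,0,0,0,0,0,0,0,-0.04,0,0,0,0.04,0,0,-0.05,0,0,0,0.04,0,0,-0.05,0,0,0,0.04]'
```

```text
clock: 6.78
position: [0.6831, -0.0457, 0.0582]
ee_rot: [3.13, 0.066, 0.004]
force: [0.4, -22.2, 8.9]
width: 0.006
gripper_force: 11.5
clock: 8.07
position: [0.6858, -0.1254, 0.1975]
ee_rot: [-3.139, -0.079, 0.003]
force: [2.1, -0.6, 0.5]
width: 0.281
gripper_force: 0.0
```

View pics/s1.png

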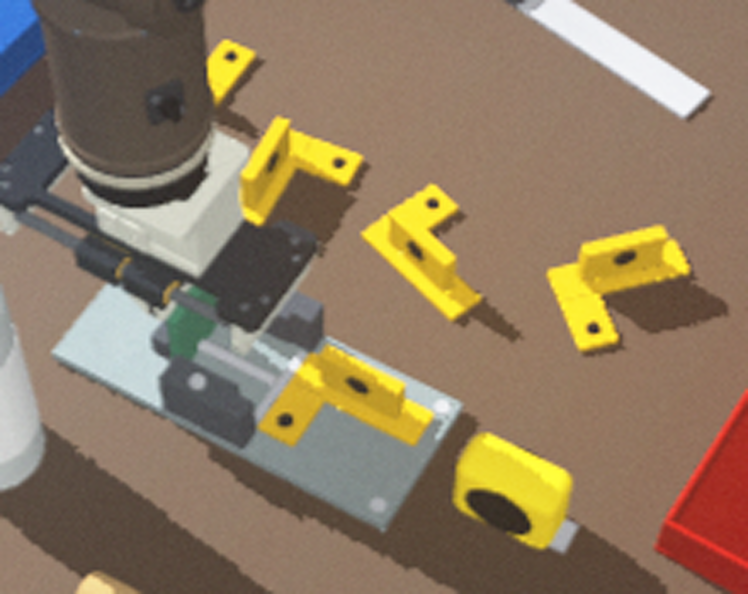

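The held bracket is clear of the cheeks and sits on the deck, and the tape has not moved. Next I go over to the left side to measure A, the held lug and the red tray.

```bash
python3 -m pendant '[-0.017,-0.043,-0.0178,0,0,0.05,0.04,-0.017,-0.043,-0.0178,0,0,0,0.04,-0.017,-0.043,-0.0178,0,0,0,0.04,-0.017,-0.043,-0.0178,0,0,0,0.04,-0.017,-0.043,-0.0178,0,0,0,0.04,-0.017,-0.043,-0.0178,0,0,0,0.04,-0.017,-0.043,-0.0178,0,0,0,0.04,-0.017,-0.043,-0.0178,0,0,0,0.04,0,0,0,0,0,0,0.04,0,0,0,0,0,0,0.04]'
python3 - <<'E'
from h import *
s=observe();im=get_image("wrist");np.savez("w2.npz",im=im,p=s["position"],r=s["ee_rot"]);cv2.imwrite("pics/w2.png",cv2.resize(im[:300],None,fx=1.25,fy=1.25,interpolation=cv2.INTER_CUBIC)[:,:,::-1])
print(s["position"],yaw(s))
sc=cv2.imread("pics/scene0.png")[:,:,::-1].copy();c=cam("scene")
for n,q in(("red",[(477,238),(543,268),(490,373),(415,328)]),("blue",[(213,118),(265,152),(195,218),(141,184)])):
    p=cast(c,q,.04)[:,:2];print(n,p.round(3).tolist(),p.mean(0).round(3),[np.hypot(*(p[i]-p[i-1])).round(3) for i in range(4)])
E
```

```text
clock: 9.32
position: [0.5483, 0.2171, 0.3386]
ee_rot: [3.141, 0.0, -0.001]
force: [1.1, -1.0, -0.1]
width: 0.431
gripper_force: 0.0
[0.54834009 0.21709719 0.33861198] 0.00013848380118276776
red [[0.379, 0.299], [0.373, 0.449], [0.648, 0.45], [0.644, 0.288]] [0.511 0.372] [np.float64(0.265), np.float64(0.149), np.float64(0.276), np.float64(0.163)]
blue [[0.41, -0.421], [0.43, -0.24], [0.677, -0.254], [0.671, -0.425]] [ 0.547 -0.335] [np.float64(0.261), np.float64(0.182), np.float64(0.247), np.float64(0.171)]
```

View pics/w2.png

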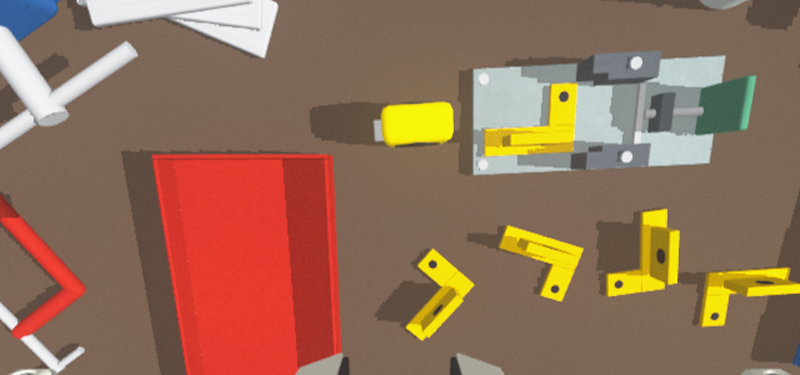

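This view shows the slide sprung back, with the tab at rest. Bracket A's outer edge runs from the corner (474,285) to (423,339). The held bracket's outer edge runs (487,157)-(574,149), and the red tray's top corners are (154,156) and (331,156).

```bash
python3 - <<'E'
from h import *
d=np.load("w2.npz");s=dict(position=d["p"],ee_rot=d["r"]);c=cam("wrist",s);f=lambda *q:np.array(q)/1.25
A=lug(c,f(423,339),f(474,285),1);print("A",A);print("H",lug(c,f(487,157),f(574,149),1,.016))
print("B again",lug(c,f(507,226),f(583,248),0))
print("red",cast(c,[f(154,156),f(331,156),f(190,373),f(341,350)],.04).round(3))
go([.6554,.0846,.031],np.pi/2+.0504)
E
```

```text
A (array([0.4778, 0.1701]), 2.428, 'L', np.float64(0.087))
H (array([0.6566, 0.0842]), 1.657, 'L', np.float64(0.0883))
B again (array([0.544 , 0.0597]), 1.296, 'L', np.float64(0.0893))
red [[0.64  0.454 0.04 ]
 [0.64  0.283 0.04 ]
 [0.409 0.452 0.04 ]
 [0.437 0.281 0.04 ]]
shift tool axes now [0.1073 0.1312 0.3074] pos [0.5486 0.2163 0.3384] yaw -0.001 tilt [-0.001 -0.001 -1.   ] q7 -2.15
turn rz 1.519 alt -1.623
shift after turn [ 0.1366 -0.1004  0.3074]
```

Everything agrees: the slab lengths are 87-90 mm and the held lug is within 1 mm of its expected place. To pick the held bracket I turn first, then move over it.

```bash
python3 -m pendant '[0,0,0,0,0,-0.18,0.04,0,0,0,0,0,-0.18,0.04,0,0,0,0,0,-0.18,0.04,0,0,0,0,0,-0.18,0.04,0,0,0,0,0,-0.18,0.04,0,0,0,0,0,-0.18,0.04,0,0,0,0,0,-0.18,0.04,0,0,0,0,0,-0.18,0.04,0,0,0,0,0,-0.18,0.04,0,0,0,0,0,0,0.04]'
python3 -m pendant '[-0.034,0.025,0.02,0,0,0,0.04,-0.034,0.025,0.05,0,0,0,0.04,-0.034,0.025,0.05,0,0,0,0.04,-0.034,0.025,0.05,0,0,0,0.04,0,0,0,0,0,0,0.04,0,0,0,0,0,0,0.04]'
python3 -c "
from h import *
go([.656,.0844,.031],np.pi/2+.0504)"
```

```text
clock: 10.62
position: [0.5488, 0.216, 0.3383]
ee_rot: [-2.17, -2.271, 0.002]
force: [-0.8, 0.8, -0.6]
width: 0.435
gripper_force: 0.0
clock: 11.38
position: [0.6512, 0.0913, 0.1759]
ee_rot: [-2.17, -2.271, -0.0]
force: [-0.5, 0.1, 0.1]
width: 0.433
gripper_force: 0.0
shift tool axes now [-0.0072  0.0046  0.1449] pos [0.6512 0.0913 0.1759] yaw 1.616 tilt [-0.001  0.001 -1.   ] q7 -0.47
turn rz -0.005 alt 3.137
shift after turn [-0.0072  0.0045  0.1449]
```

```bash
python3 -m pendant '[-0.007,0.0046,0.03,0,0,0,0.04,0,0,0.04,0,0,0,0.04,0,0,0.04,0,0,0,0.04,0,0,0.02,0,0,0,0.04,0,0,0.0145,0,0,0,0.04,0,0,0,0,0,0,0.04,0,0,0,0,0,0,0,0,0,0,0,0,0,0,0,0,0,0,0,0,0,0,0,0,0,0,0,0]' 35
python3 -m pendant '[0,0,-0.02,0,0,0,0,0,0,-0.04,0,0,0,0,0,0,-0.04,0,0,0,0,0,0,-0.02,0,0,0,0,0,0,0,0,0,0,0]'
python3 -c "
from h import *
go([.495,.368,.16],np.pi/2)"
```

```text
clock: 12.62
position: [0.6565, 0.0843, 0.0318]
ee_rot: [2.166, 2.275, 0.001]
force: [-0.6, -0.2, 3.3]
width: 0.109
gripper_force: 35.0
clock: 13.25
position: [0.6569, 0.0845, 0.1528]
ee_rot: [2.166, 2.274, 0.003]
force: [-0.2, -0.7, -5.1]
width: 0.107
gripper_force: 35.0
shift tool axes now [ 0.291  -0.1479 -0.0075] pos [0.6569 0.0845 0.1528] yaw 1.62 tilt [ 0.003  0.    -1.   ] q7 -0.47
turn rz 0.049 alt -3.093
shift after turn [ 0.2835 -0.1619 -0.0075]
```

```bash
python3 -m pendant '[0,0,0,0,0,0.049,0,0.0405,-0.0231,0,0,0,0,0,0.0405,-0.0231,0,0,0,0,0,0.0405,-0.0231,0,0,0,0,0,0.0405,-0.0231,0,0,0,0,0,0.0405,-0.0231,0,0,0,0,0,0.0405,-0.0231,0,0,0,0,0,0.0405,-0.0231,0,0,0,0,0,0,0,0,0,0,0,0,0,0,0,0,0,0,0]'
python3 -c "
from h import *
go([.495,.368,.028],np.pi/2)"
```

```text
clock: 14.5
position: [0.4941, 0.3669, 0.1497]
ee_rot: [2.221, 2.222, -0.004]
force: [0.4, -1.1, -3.3]
width: 0.108
gripper_force: 35.0
shift tool axes now [0.0014 0.0011 0.1217] pos [0.4941 0.3669 0.1497] yaw 1.571 tilt [-0.002 -0.002 -1.   ] q7 -1.05
turn rz 0.0 alt -3.141
shift after turn [0.0014 0.0011 0.1217]
```

```bash
python3 -m pendant '[0,0,0.04,0,0,0,0,0,0,0.04,0,0,0,0,0,0,0.03,0,0,0,0,0,0,0.01,0,0,0,0,0,0,0.002,0,0,0,0,0,0,0.001,0,0,0,0,0,0,0,0,0,0,0]'
```

```text
clock: 15.38
position: [0.4951, 0.3682, 0.0294]
ee_rot: [2.222, 2.221, 0.003]
force: [-0.3, -0.1, -3.1]
width: 0.109
gripper_force: 35.0
```

```bash
python3 -m pendant '[0,0,0.002,0,0,0,0,0,0,0.002,0,0,0,0,0,0,0,0,0,0,0]'
python3 -m pendant '[0,0,0,0,0,0,0.03,0,0,0,0,0,0,0.03,0,0,0,0,0,0,0.03,0,0,-0.03,0,0,0,0.03,0,0,-0.04,0,0,0,0.03,0,0,-0.04,0,0,0,0.03,0,0,-0.02,0,0,0,0.04,0,0,0,0,0,0,0.04]'
python3 -c "
from h import *
go([.4778,.1701,.16],2.428)"
```

```text
clock: 15.75
position: [0.4948, 0.3681, 0.0257]
ee_rot: [2.221, 2.221, 0.001]
force: [-1.4, -3.7, 11.2]
width: 0.105
gripper_force: 35.0
clock: 16.75
position: [0.4953, 0.3686, 0.1558]
ee_rot: [2.221, 2.221, 0.005]
force: [0.0, 1.0, 0.3]
width: 0.433
gripper_force: 0.0
shift tool axes now [-0.1985 -0.0174 -0.0046] pos [0.4953 0.3686 0.1558] yaw 1.571 tilt [ 0.002  0.002 -1.   ] q7 -1.05
turn rz -0.857 alt 2.284
shift after turn [-0.1168 -0.1615 -0.0046]
```

```bash
cat >> h.py <<'E'
def check():
    im=get_image("scene");c=cam("scene")
    for b in blobs(mask(im,"y")):
        r=cv2.minAreaRect(b);print(np.round(r[0]),np.round(r[1]),cast(c,r[0],.015)[0,:2].round(3))
E
python3 -c "
from h import *
check()"
python3 -m pendant '[-0.04,-0.0035,0,0,0,0,0.04,-0.04,-0.0035,0,0,0,0,0.04,-0.04,-0.0035,0,0,0,0,0.04,-0.04,-0.0035,0,0,0,0,0.04,-0.038,-0.0035,0,0,0,0,0.04,0,0,0,0,0,-0.1714,0.04,0,0,0,0,0,-0.1714,0.04,0,0,0,0,0,-0.1714,0.04,0,0,0,0,0,-0.1714,0.04,0,0,0,0,0,-0.1714,0.04]'
python3 -m pendant '[0,0,0,0,0,0,0.04]'; python3 -c "
from h import *
go([.4778,.1701,.022],2.428)"
```

```text
[370. 318.] [36. 25.] [0.663 0.197]
[478. 304.] [45. 32.] [0.512 0.369]
[401. 255.] [29. 42.] [0.494 0.175]
[348. 245.] [39. 26.] [0.535 0.065]
[305. 227.] [30. 36.] [ 0.547 -0.044]
[272. 188.] [40. 23.] [ 0.497 -0.174]
clock: 18.05
position: [0.4763, 0.1694, 0.1529]
ee_rot: [-1.089, -2.945, 0.002]
force: [0.4, 0.5, 0.7]
width: 0.437
gripper_force: 0.0
clock: 18.18
position: [0.4764, 0.1694, 0.153]
ee_rot: [-1.099, -2.941, 0.001]
force: [-0.4, -0.0, 0.8]
width: 0.438
gripper_force: 0.0
shift tool axes now [-0.0008  0.0017  0.131 ] pos [0.4764 0.1694 0.153 ] yaw 2.427 tilt [-0.002 -0.    -1.   ] q7 -0.01
turn rz -0.001 alt 3.14
shift after turn [-0.0008  0.0017  0.131 ]
```

Nothing has moved. Picking A.

```bash
python3 -m pendant '[0,0.0015,0.04,0,0,0,0.04,0,0,0.04,0,0,0,0.04,0,0,0.03,0,0,0,0.04,0,0,0.02,0,0,0,0.04,0,0,0,0,0,0,0.04,0,0,0,0,0,0,0,0,0,0,0,0,0,0,0,0,0,0,0,0,0,0,0,0,0,0,0,0]' 35
python3 -m pendant '[0,0,-0.02,0,0,0,0,0,0,-0.04,0,0,0,0,0,0,-0.04,0,0,0,0,0,0,-0.02,0,0,0,0,0,0,0,0,0,0.1714,0,0,0,0,0,0,0.1714,0,0,0,0,0,0,0.1714,0,0,0,0,0,0,0.1714,0,0,0,0,0,0,0.1714,0,0,0,0,0,0,0,0]'
python3 -c "
from h import *
go([.575,.368,.16],np.pi/2)"
```

```text
clock: 19.3
position: [0.4783, 0.1709, 0.0248]
ee_rot: [1.098, 2.943, 0.0]
force: [-0.8, -0.6, 4.0]
width: 0.107
gripper_force: 35.0
clock: 20.55
position: [0.4776, 0.1709, 0.1442]
ee_rot: [2.22, 2.223, -0.001]
force: [0.6, 0.7, -2.4]
width: 0.108
gripper_force: 35.0
shift tool axes now [ 0.197   0.0976 -0.0159] pos [0.4776 0.1709 0.1442] yaw 1.572 tilt [-0.    -0.001 -1.   ] q7 -0.76
turn rz 0.001 alt -3.14
shift after turn [ 0.1971  0.0973 -0.0159]
```

```bash
python3 -m pendant '[0.0394,0.0196,0,0,0,0,0,0.0394,0.0196,0,0,0,0,0,0.0394,0.0196,0,0,0,0,0,0.0394,0.0196,0,0,0,0,0,0.0394,0.0196,0,0,0,0,0,0,0,0.04,0,0,0,0,0,0,0.04,0,0,0,0,0,0,0.025,0,0,0,0,0,0,0.008,0,0,0,0,0,0,0,0,0,0,0]'
python3 -c "
from h import *
go([.575,.368,.0285],np.pi/2)"
```

```text
clock: 21.8
position: [0.5761, 0.368, 0.0315]
ee_rot: [-2.219, -2.223, 0.0]
force: [0.4, -0.0, -2.9]
width: 0.103
gripper_force: 35.0
shift tool axes now [-0.     -0.0011  0.003 ] pos [0.5761 0.368  0.0315] yaw 1.572 tilt [-0.  0. -1.] q7 -1.01
turn rz 0.002 alt -3.14
shift after turn [-0.     -0.0011  0.003 ]
```

```bash
python3 -m pendant '[0,0,0.002,0,0,0,0,0,0,0.0015,0,0,0,0,0,0,0,0,0,0,0]'
python3 -m pendant '[0,0,0,0,0,0,0.03,0,0,0,0,0,0,0.03,0,0,0,0,0,0,0.03,0,0,-0.03,0,0,0,0.03,0,0,-0.04,0,0,0,0.03,0,0,-0.04,0,0,0,0.03,0,0,-0.02,0,0,0,0.04,0,0,0,0,0,0,0.04]'
python3 -c "
from h import *
check();go([.5063,-.1781,.16],1.643)"
```

```text
clock: 22.18
position: [0.5766, 0.3684, 0.0289]
ee_rot: [2.221, 2.221, 0.002]
force: [0.1, -0.4, 3.8]
width: 0.11
gripper_force: 35.0
clock: 23.18
position: [0.5765, 0.3684, 0.1589]
ee_rot: [2.221, 2.221, 0.003]
force: [0.5, 0.1, -0.4]
width: 0.43
gripper_force: 0.0
[461. 334.] [46. 31.] [0.592 0.369]
[370. 318.] [36. 25.] [0.663 0.197]
[348. 245.] [39. 26.] [0.535 0.065]
[305. 227.] [30. 36.] [ 0.547 -0.044]
[272. 188.] [40. 24.] [ 0.497 -0.174]
shift tool axes now [-0.5459 -0.0695 -0.0025] pos [0.576  0.3677 0.1572] yaw 1.571 tilt [-0. -0. -1.] q7 -0.95
turn rz -0.072 alt 3.069
shift after turn [-0.5394 -0.1089 -0.0025]
```

```bash
python3 -m pendant '[-0.0455,-0.0058,0,0,0,0,0.04,-0.0455,-0.0058,0,0,0,0,0.04,-0.0455,-0.0058,0,0,0,0,0.04,-0.0455,-0.0058,0,0,0,0,0.04,-0.0455,-0.0058,0,0,0,0,0.04,-0.0455,-0.0058,0,0,0,0,0.04,-0.0455,-0.0058,0,0,0,0,0.04,-0.0455,-0.0058,0,0,0,0,0.04,-0.0455,-0.0058,0,0,0,0,0.04,-0.0455,-0.0058,0,0,0,0,0.04]'
python3 -m pendant '[-0.0455,-0.0058,0,0,0,0,0.04,-0.0455,-0.0058,0,0,0,0,0.04,0,0,0,0,0,-0.072,0.04,0,0,0,0,0,0,0.04]'
python3 -c "
from h import *
check();go([.5063,-.1781,.023],1.643)"
```

```text
clock: 24.48
position: [0.5165, -0.0887, 0.156]
ee_rot: [-2.22, -2.219, 0.003]
force: [-0.1, 0.1, 0.1]
width: 0.438
gripper_force: 0.0
clock: 24.98
position: [0.5052, -0.1783, 0.1561]
ee_rot: [-2.14, -2.296, 0.001]
force: [-0.2, 0.1, -0.1]
width: 0.437
gripper_force: 0.0
[465. 340.] [50. 26.] [0.6   0.381]
[370. 318.] [36. 25.] [0.663 0.197]
[478. 304.] [45. 32.] [0.512 0.369]
[349. 245.] [38. 26.] [0.535 0.066]
[305. 227.] [30. 36.] [ 0.547 -0.044]
[272. 188.] [40. 23.] [ 0.497 -0.174]
shift tool axes now [-0.0007  0.0009  0.1335] pos [ 0.5056 -0.1776  0.1565] yaw 1.641 tilt [-0.002  0.001 -1.   ] q7 0.01
turn rz -0.002 alt 3.14
shift after turn [-0.0007  0.0009  0.1335]
```

```bash
python3 -m pendant '[0,0.001,0.04,0,0,0,0.04,0,0,0.04,0,0,0,0.04,0,0,0.03,0,0,0,0.04,0,0,0.0215,0,0,0,0.04,0,0,0,0,0,0,0.04,0,0,0,0,0,0,0,0,0,0,0,0,0,0,0,0,0,0,0,0,0,0,0,0,0,0,0,0]' 35
python3 -m pendant '[0,0,-0.02,0,0,0,0,0,0,-0.04,0,0,0,0,0,0,-0.04,0,0,0,0,0,0,-0.04,0,0,0,0,0,0,0,0,0,0.072,0,0,0,0,0,0,0,0]'
python3 - <<'E'
from h import *
im=get_image("scene");cv2.imwrite("pics/s2.png",cv2.resize(im[220:390,330:560],None,fx=3.4,fy=3.4,interpolation=cv2.INTER_CUBIC)[:,:,::-1])
go([.437,.368,.16],np.pi/2)
E
```

```text
clock: 26.15
position: [0.5075, -0.1782, 0.0269]
ee_rot: [2.14, 2.299, -0.0]
force: [-1.0, -1.0, 5.1]
width: 0.108
gripper_force: 35.0
clock: 26.9
position: [0.507, -0.1781, 0.1664]
ee_rot: [2.221, 2.221, -0.001]
force: [-0.9, -0.4, -3.2]
width: 0.109
gripper_force: 35.0
shift tool axes now [ 0.5461 -0.0691  0.0059] pos [ 0.5067 -0.178   0.1659] yaw 1.572 tilt [-0.001 -0.    -1.   ] q7 -0.04
turn rz 0.001 alt -3.14
shift after turn [ 0.546  -0.0697  0.0059]
```

View pics/s2.png

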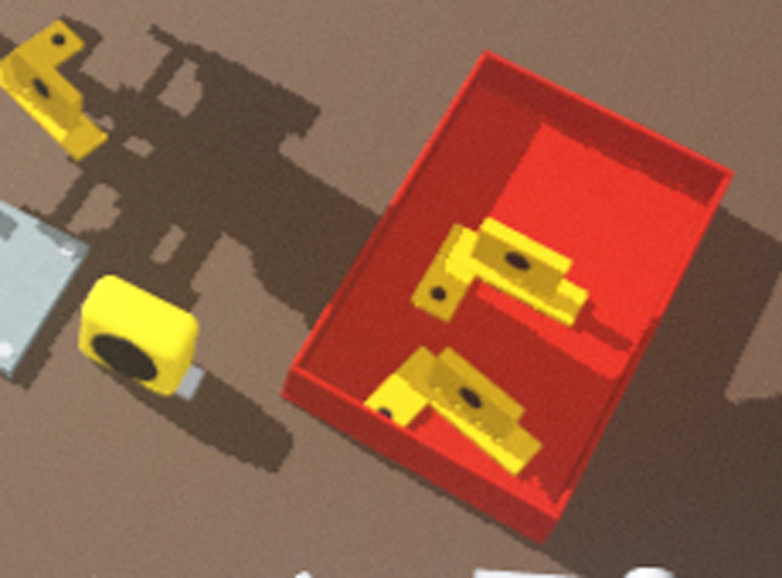

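In this view both placed brackets lie flat and separate in the red tray: the held one at (510,265) and A at (460,410). A was nudged inside the tray but is still flat. The end at (600,200), where D goes, is free.

```bash
python3 -m pendant '[0.0455,-0.0058,0,0,0,0,0,0.0455,-0.0058,0,0,0,0,0,0.0455,-0.0058,0,0,0,0,0,0.0455,-0.0058,0,0,0,0,0,0.0455,-0.0058,0,0,0,0,0,0.0455,-0.0058,0,0,0,0,0,0.0455,-0.0058,0,0,0,0,0,0.0455,-0.0058,0,0,0,0,0,0.0455,-0.0058,0,0,0,0,0,0.0455,-0.0058,0,0,0,0,0]'
python3 -m pendant '[0.0455,-0.0058,0,0,0,0,0,0.0455,-0.0058,0,0,0,0,0,0,0,0,0,0,0,0,0,0,0.04,0,0,0,0,0,0,0.04,0,0,0,0,0,0,0,0,0,0,0]'
python3 -c "
from h import *
go([.437,.368,.031],np.pi/2)"
```

```text
clock: 28.2
position: [0.4487, 0.278, 0.1654]
ee_rot: [-2.22, -2.223, 0.003]
force: [0.7, -0.5, -2.8]
width: 0.108
gripper_force: 35.0
clock: 28.95
position: [0.4363, 0.365, 0.0832]
ee_rot: [2.221, 2.222, -0.012]
force: [-0.5, -0.7, -2.0]
width: 0.108
gripper_force: 35.0
shift tool axes now [0.0033 0.0009 0.0521] pos [0.4363 0.365  0.0832] yaw 1.571 tilt [-0.005 -0.005 -1.   ] q7 -1.2
turn rz 0.001 alt -3.141
shift after turn [0.0033 0.0009 0.0521]
```

```bash
python3 -m pendant '[0,0,0.03,0,0,0,0,0,0,0.015,0,0,0,0,0,0,0.004,0,0,0,0,0,0,0.002,0,0,0,0,0,0,0.002,0,0,0,0,0,0,0,0,0,0,0]'
```

```text
clock: 29.7
position: [0.438, 0.3682, 0.0337]
ee_rot: [2.221, 2.221, 0.001]
force: [-0.2, -0.8, -2.3]
width: 0.103
gripper_force: 35.0
```

```bash
python3 -m pendant '[0,0,0.002,0,0,0,0,0,0,0.0015,0,0,0,0,0,0,0,0,0,0,0]'
python3 -m pendant '[0,0,0,0,0,0,0.03,0,0,0,0,0,0,0.03,0,0,0,0,0,0,0.03,0,0,-0.03,0,0,0,0.03,0,0,-0.04,0,0,0,0.03,0,0,-0.04,0,0,0,0.03,0,0,-0.02,0,0,0,0.04,0,0,0,0,0,0,0.04]'
python3 -c "
from h import *
check();go([.5441,.0593,.16],1.28)"
```

```text
clock: 30.08
position: [0.438, 0.3682, 0.0309]
ee_rot: [2.221, 2.221, 0.001]
force: [-1.9, -4.3, 11.5]
width: 0.105
gripper_force: 35.0
clock: 31.08
position: [0.4385, 0.3688, 0.1612]
ee_rot: [2.222, 2.221, 0.005]
force: [-0.4, -0.5, 0.3]
width: 0.427
gripper_force: 0.0
[465. 340.] [50. 26.] [0.599 0.381]
[370. 318.] [36. 25.] [0.663 0.197]
[478. 304.] [45. 32.] [0.512 0.369]
[494. 274.] [43. 25.] [0.426 0.368]
[348. 245.] [39. 26.] [0.535 0.065]
[305. 227.] [30. 36.] [ 0.547 -0.044]
shift tool axes now [-3.088e-01  1.062e-01 -1.000e-04] pos [0.438  0.3681 0.1599] yaw 1.571 tilt [ 0.001  0.    -1.   ] q7 -1.14
turn rz 0.291 alt -2.851
shift after turn [-2.654e-01  1.902e-01 -1.000e-04]
```

```bash
python3 -m pendant '[-0.0441,0.0152,0,0,0,0,0.04,-0.0441,0.0152,0,0,0,0,0.04,-0.0441,0.0152,0,0,0,0,0.04,-0.0441,0.0152,0,0,0,0,0.04,-0.0441,0.0152,0,0,0,0,0.04,-0.0441,0.0152,0,0,0,0,0.04,-0.0441,0.0152,0,0,0,0,0.04,0,0,0,0,0,0.1455,0.04,0,0,0,0,0,0.1455,0.04,0,0,0,0,0,0,0.04]'
python3 -c "
from h import *
go([.5441,.0593,.024],1.28)"
```

```text
clock: 32.38
position: [0.5435, 0.0591, 0.1585]
ee_rot: [-2.519, -1.876, 0.003]
force: [0.8, -0.0, -0.8]
width: 0.434
gripper_force: 0.0
shift tool axes now [0.0006 0.0007 0.1345] pos [0.5435 0.0591 0.1585] yaw 1.28 tilt [-0.002 -0.001 -1.   ] q7 -0.78
turn rz 0.0 alt -3.141
shift after turn [0.0006 0.0007 0.1345]
```

```bash
python3 -m pendant '[0,0,0.04,0,0,0,0.04,0,0,0.04,0,0,0,0.04,0,0,0.033,0,0,0,0.04,0,0,0.0215,0,0,0,0.04,0,0,0,0,0,0,0.04,0,0,0,0,0,0,0,0,0,0,0,0,0,0,0,0,0,0,0,0,0,0,0,0,0,0,0,0]' 35
python3 -m pendant '[0,0,-0.02,0,0,0,0,0,0,-0.04,0,0,0,0,0,0,-0.04,0,0,0,0,0,0,-0.04,0,0,0,0,0,0,0,0,0,-0.1455,0,0,0,0,0,0,-0.1455,0,0,0,0,0,0,0,0]'
python3 -c "
from h import *
go([.62,-.335,.16],np.pi/2)"
```

```text
clock: 33.5
position: [0.5447, 0.0593, 0.026]
ee_rot: [2.519, 1.875, 0.001]
force: [-0.4, -1.1, 4.7]
width: 0.11
gripper_force: 35.0
clock: 34.38
position: [0.5437, 0.059, 0.165]
ee_rot: [-2.222, -2.22, 0.001]
force: [0.4, -1.3, -3.4]
width: 0.107
gripper_force: 35.0
shift tool axes now [-0.3939  0.0767  0.005 ] pos [0.5437 0.059  0.165 ] yaw 1.57 tilt [-0.001 -0.    -1.   ] q7 -0.53
turn rz -0.001 alt 3.141
shift after turn [-0.394   0.0763  0.005 ]
```

```bash
python3 -m pendant '[-0.0438,0.0085,0,0,0,0,0,-0.0438,0.0085,0,0,0,0,0,-0.0438,0.0085,0,0,0,0,0,-0.0438,0.0085,0,0,0,0,0,-0.0438,0.0085,0,0,0,0,0,-0.0438,0.0085,0,0,0,0,0,-0.0438,0.0085,0,0,0,0,0,-0.0438,0.0085,0,0,0,0,0,-0.0438,0.0085,0,0,0,0,0,0,0,0,0,0,0,0]'
python3 - <<'E'
from h import *
s=observe();im=get_image("wrist");c=cam("wrist",s)
for b in blobs(mask(im,"b"),2000):
    q=b[:,0,:];w=cast(c,q,.04);print("blue rim x",w[:,0].min().round(3),w[:,0].max().round(3),"y",w[:,1].min().round(3),w[:,1].max().round(3))
check()
cv2.imwrite("pics/w3.png",im[:,:,::-1])
go([.62,-.335,.033],np.pi/2)
E
```

```text
clock: 35.62
position: [0.6194, -0.3403, 0.1638]
ee_rot: [2.233, 2.21, -0.004]
force: [-0.4, 0.9, -3.5]
width: 0.109
gripper_force: 35.0
blue rim x 0.398 0.671 y -0.424 -0.261
blue rim x 0.778 0.878 y -0.425 -0.264
[466. 340.] [50. 25.] [0.599 0.382]
[370. 318.] [36. 25.] [0.664 0.197]
[478. 304.] [45. 32.] [0.512 0.369]
[495. 274.] [43. 25.] [0.426 0.368]
[305. 227.] [30. 36.] [ 0.547 -0.043]
[176. 155.] [37. 16.] [ 0.543 -0.435]
shift tool axes now [-4.000e-04 -1.000e-04  1.314e-01] pos [ 0.6202 -0.3348  0.1644] yaw 1.567 tilt [-0.001  0.001 -1.   ] q7 0.13
turn rz -0.003 alt 3.138
shift after turn [-4.000e-04 -1.000e-04  1.314e-01]
```

View pics/w3.png

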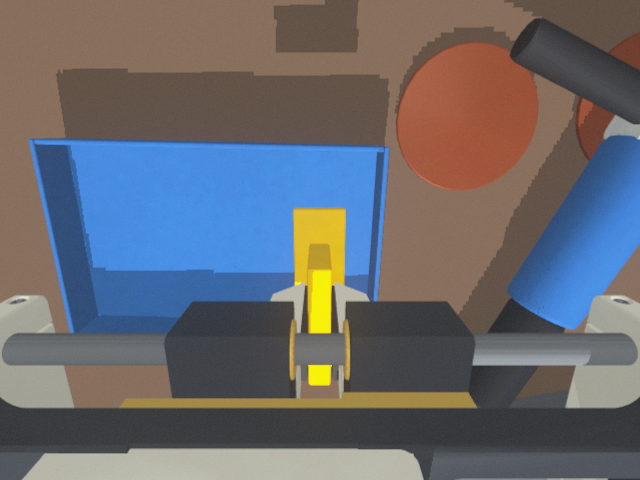

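This wrist view shows B hanging over the blue tray at (320,300), inside the rim. The rim spans x 0.398-0.671 and its near edge is at y about -0.26, so lowering is safe.

```bash
python3 -m pendant '[0,0,0.04,0,0,0,0,0,0,0.04,0,0,0,0,0,0,0.03,0,0,0,0,0,0,0.015,0,0,0,0,0,0,0.006,0,0,0,0,0,0,0.002,0,0,0,0,0,0,0,0,0,0,0]'
```

```text
clock: 36.6
position: [0.6213, -0.335, 0.0334]
ee_rot: [2.221, 2.22, 0.001]
force: [0.0, -0.1, -3.3]
width: 0.104
gripper_force: 35.0
```

```bash
python3 -m pendant '[0,0,0.002,0,0,0,0,0,0,0.0015,0,0,0,0,0,0,0,0,0,0,0]'
python3 -m pendant '[0,0,0,0,0,0,0.03,0,0,0,0,0,0,0.03,0,0,0,0,0,0,0.03,0,0,-0.03,0,0,0,0.03,0,0,-0.04,0,0,0,0.03,0,0,-0.04,0,0,0,0.03,0,0,-0.02,0,0,0,0.04,0,0,0,0,0,0,0.04]'
python3 -c "
from h import *
check();go([.5407,-.0664,.16],.146)"
```

```text
clock: 36.98
position: [0.621, -0.3351, 0.0301]
ee_rot: [2.221, 2.22, 0.0]
force: [-2.4, 0.1, 5.8]
width: 0.106
gripper_force: 35.0
clock: 37.98
position: [0.6213, -0.3351, 0.1599]
ee_rot: [2.22, 2.22, 0.001]
force: [0.1, -1.0, -0.7]
width: 0.43
gripper_force: 0.0
[466. 340.] [50. 25.] [0.599 0.382]
[370. 318.] [36. 25.] [0.664 0.197]
[478. 304.] [45. 32.] [0.512 0.369]
[494. 274.] [44. 25.] [0.426 0.368]
[305. 227.] [30. 36.] [ 0.547 -0.043]
[189. 189.] [34. 23.] [ 0.608 -0.338]
shift tool axes now [ 0.2685 -0.0798 -0.0019] pos [ 0.6205 -0.3349  0.1582] yaw 1.571 tilt [-0. -0. -1.] q7 0.13
turn rz 1.425 alt -1.717
shift after turn [-0.0399 -0.2773 -0.0019]
```

```bash
python3 -m pendant '[0.0448,-0.0133,0,0,0,0,0.04,0.0448,-0.0133,0,0,0,0,0.04,0.0448,-0.0133,0,0,0,0,0.04,0.0448,-0.0133,0,0,0,0,0.04,0.0448,-0.0133,0,0,0,0,0.04,0.0448,-0.0133,0,0,0,0,0.04,0,0,0,0,0,0.178,0.04,0,0,0,0,0,0.178,0.04,0,0,0,0,0,0.178,0.04,0,0,0,0,0,0.178,0.04]'
python3 -m pendant '[0,0,0,0,0,0.178,0.04,0,0,0,0,0,0.178,0.04,0,0,0,0,0,0.178,0.04,0,0,0,0,0,0.178,0.04,0,0,0,0,0,0,0.04]'
python3 -c "
from h import *
go([.5407,-.0664,.025],.146)"
```

```text
clock: 39.28
position: [0.5396, -0.0663, 0.1568]
ee_rot: [-2.859, -1.299, 0.005]
force: [-0.5, 0.2, 0.2]
width: 0.438
gripper_force: 0.0
clock: 39.9
position: [0.5398, -0.0662, 0.1571]
ee_rot: [3.133, 0.232, -0.005]
force: [-0.4, -0.2, -0.0]
width: 0.437
gripper_force: 0.0
shift tool axes now [0.0012 0.0004 0.1321] pos [ 0.5398 -0.0662  0.1571] yaw 0.148 tilt [-0.003 -0.    -1.   ] q7 -1.55
turn rz 0.002 alt -3.14
shift after turn [0.0012 0.0004 0.1321]
```

```bash
python3 -m pendant '[0.001,0,0.04,0,0,0,0.04,0,0,0.04,0,0,0,0.04,0,0,0.03,0,0,0,0.04,0,0,0.022,0,0,0,0.04,0,0,0,0,0,0,0.04,0,0,0,0,0,0,0,0,0,0,0,0,0,0,0,0,0,0,0,0,0,0,0,0,0,0,0,0]' 35
python3 -m pendant '[0,0,-0.02,0,0,0,0,0,0,-0.04,0,0,0,0,0,0,-0.04,0,0,0,0,0,0,-0.04,0,0,0,0,0,0,0,0,0,-0.178,0,0,0,0,0,0,-0.178,0,0,0,0,0,0,-0.178,0,0,0,0,0,0,-0.178,0,0,0,0,0,0,-0.178,0,0,0,0,0,0,-0.178,0]'
python3 -m pendant '[0,0,0,0,0,-0.178,0,0,0,0,0,0,-0.178,0,0,0,0,0,0,0,0]'
python3 -c "
from h import *
go([.5,-.343,.16],np.pi/2)"
```

```text
clock: 41.02
position: [0.5423, -0.0659, 0.0275]
ee_rot: [3.133, 0.231, 0.002]
force: [-0.6, -0.2, 5.0]
width: 0.103
gripper_force: 35.0
clock: 42.28
position: [0.5412, -0.066, 0.1664]
ee_rot: [-2.574, -1.8, 0.002]
force: [0.7, -0.6, -4.3]
width: 0.106
gripper_force: 35.0
clock: 42.65
position: [0.5413, -0.0662, 0.1664]
ee_rot: [-2.222, -2.219, 0.001]
force: [0.3, -0.4, -4.0]
width: 0.105
gripper_force: 35.0
shift tool axes now [-0.2769 -0.0409  0.0064] pos [ 0.5413 -0.0662  0.1664] yaw 1.569 tilt [-0.001  0.    -1.   ] q7 -0.29
turn rz -0.001 alt 3.14
shift after turn [-0.2768 -0.0413  0.0064]
```

```bash
python3 -m pendant '[-0.0461,-0.0068,0,0,0,0,0,-0.0461,-0.0068,0,0,0,0,0,-0.0461,-0.0068,0,0,0,0,0,-0.0461,-0.0068,0,0,0,0,0,-0.0461,-0.0068,0,0,0,0,0,-0.0461,-0.0068,0,0,0,0,0,0,0,0,0,0,0,0,0,0,0.04,0,0,0,0,0,0,0.03,0,0,0,0,0,0,0,0,0,0,0]'
python3 -c "
from h import *
go([.5,-.343,.0325],np.pi/2);check()"
```

```text
clock: 43.9
position: [0.4994, -0.341, 0.0947]
ee_rot: [-2.22, -2.216, 0.002]
force: [0.4, 0.0, -3.4]
width: 0.105
gripper_force: 35.0
shift tool axes now [-0.0022  0.0009  0.0622] pos [ 0.4994 -0.341   0.0947] yaw 1.569 tilt [-0.004  0.003 -1.   ] q7 0.16
turn rz -0.002 alt 3.14
shift after turn [-0.0022  0.0009  0.0622]
[465. 339.] [51. 27.] [0.598 0.381]
[370. 318.] [36. 25.] [0.663 0.197]
[478. 304.] [44. 32.] [0.512 0.368]
[494. 274.] [43. 25.] [0.426 0.368]
[189. 189.] [34. 23.] [ 0.608 -0.338]
[215. 143.] [31. 15.] [ 0.459 -0.38 ]
```

```bash
python3 -m pendant '[0,0,0.03,0,0,0,0,0,0,0.02,0,0,0,0,0,0,0.008,0,0,0,0,0,0,0.002,0,0,0,0,0,0,0,0,0,0,0,0,0,0,0,0,0,0]'
```

```text
clock: 44.7
position: [0.5015, -0.3427, 0.0376]
ee_rot: [2.221, 2.22, 0.0]
force: [-0.0, 0.1, -4.2]
width: 0.104
gripper_force: 35.0
```

```bash
python3 -m pendant '[0,0,0.003,0,0,0,0,0,0,0.002,0,0,0,0,0,0,0.0015,0,0,0,0,0,0,0,0,0,0,0]'
python3 -m pendant '[0,0,0,0,0,0,0.03,0,0,0,0,0,0,0.03,0,0,0,0,0,0,0.03,0,0,-0.03,0,0,0,0.03,0,0,-0.04,0,0,0,0.03,0,0,-0.04,0,0,0,0.03,0,0,-0.05,0,0,0,0.04,0.04,-0.02,-0.05,0,0,0,0.04,0.04,-0.03,-0.04,0,0,0,0.04,0.04,-0.03,0,0,0,0,0.04]'
python3 - <<'E'
from h import *
check();im=get_image("scene");cv2.imwrite("pics/s3.png",cv2.resize(im[90:390,130:560],None,fx=1.8,fy=1.8,interpolation=cv2.INTER_CUBIC)[:,:,::-1])
E
```

```text
clock: 45.2
position: [0.501, -0.3426, 0.0315]
ee_rot: [2.221, 2.221, -0.001]
force: [-4.8, 1.4, 10.2]
width: 0.108
gripper_force: 35.0
clock: 46.45
position: [0.4242, -0.2251, 0.2788]
ee_rot: [2.217, 2.218, 0.003]
force: [0.2, 1.2, 0.1]
width: 0.437
gripper_force: 0.0
[465. 339.] [51. 26.] [0.599 0.381]
[370. 318.] [36. 25.] [0.663 0.197]
[478. 304.] [45. 32.] [0.512 0.368]
[494. 274.] [43. 25.] [0.426 0.368]
[189. 189.] [34. 23.] [ 0.608 -0.338]
[218. 157.] [34. 22.] [ 0.489 -0.343]
```

View pics/s3.png

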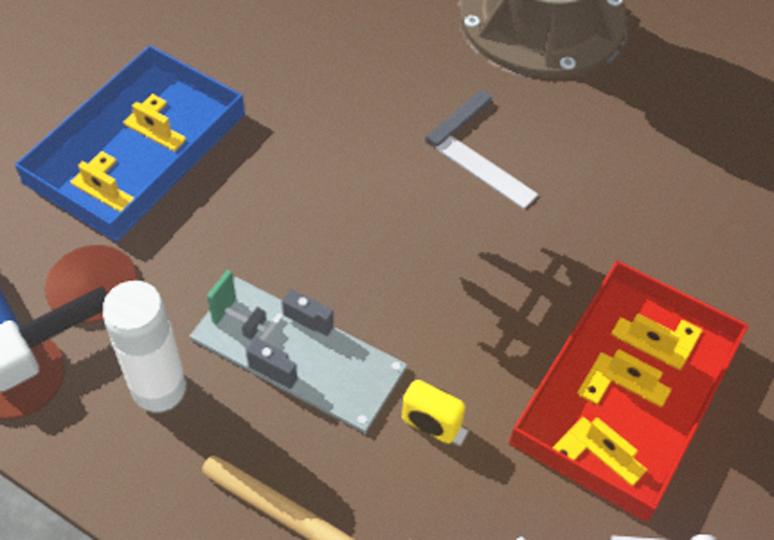

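All five brackets lie flat and separate, two in the blue tray and three in the red. The slide is back and the tape is in place. I'll check A once more, since it ended up close to the wall, from the side camera.

```bash
python3 - <<'E'
from h import *
im=get_image("side");cv2.imwrite("pics/d1.png",cv2.resize(im[310:480,20:290],None,fx=2.9,fy=2.9,interpolation=cv2.INTER_CUBIC)[:,:,::-1])
E
```

```text
(no output)
```

View pics/d1.png

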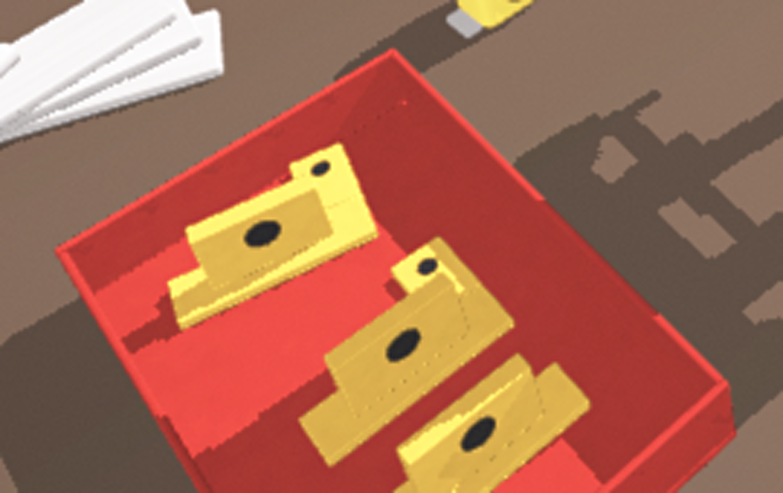

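In the side view A is at (265,240), with its foot against the wall. I'll check that it is level by casting its plate corners at floor height and testing them against the given sizes.

```bash
python3 - <<'E'
from h import *
c=cam("side");f=lambda x,y:(20+x/2.9,310+y/2.9)
P=[f(170,290),f(180,318),f(376,229),f(340,145),f(292,165)]
w=cast(c,P,.010);print(w.round(3).tolist())
print("end width",np.hypot(*(w[0]-w[1])[:2]),"leg",np.hypot(*(w[1]-w[2])[:2]),"foot len",np.hypot(*(w[2]-w[3])[:2]),"foot w",np.hypot(*(w[3]-w[4])[:2]))
print("lug",lug(c,f(180,318),f(376,229),1,.010))
p=cast(c,[f(188,228)],.046);print("lug top end",p.round(3),"side->scene px",proj(cam("scene"),p),)
print("wall base",cast(c,[f(410,103)],.004).round(3),"wall top",cast(c,[f(393,50),f(58,250)],.04).round(3))
E
```

```text
[[0.609, 0.427, 0.01], [0.591, 0.43, 0.01], [0.57, 0.344, 0.01], [0.63, 0.331, 0.01], [0.636, 0.354, 0.01]]
end width 0.018045220540662186 leg 0.08857852951821975 foot len 0.06151076253548384 foot w 0.023874134177165576
lug (array([0.5929, 0.3834]), 1.328, 'L', np.float64(0.0886))
lug top end [[0.602 0.41  0.046]] side->scene px [[481.41310541 341.63420399]]
wall base [[0.634 0.29  0.004]] wall top [[0.639 0.288 0.04 ]
 [0.639 0.455 0.04 ]]
```

The sizes match a bracket lying flat: leg 89 mm, foot 62 mm and foot tip at the wall's base. The lug sits well inside the walls. Handing in.

```bash
python3 -m pendant '[0,0,0,0,0,0,0.04,0,0,0,0,0,0,0.04]'; python3 -c "
from cell import *
print(sign_off())"
```

```text
clock: 46.85
position: [0.4236, -0.227, 0.2756]
ee_rot: [-2.222, -2.22, -0.001]
force: [0.2, 0.5, 0.5]
width: 0.437
gripper_force: 0.0
the job is handed in; nothing more can be done
None
```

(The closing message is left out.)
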